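# Un-nest the cake moulds into their size rows

### The job

Take apart the nest of three round cake moulds, drawing out the smallest first and then the next one without lifting or dragging what is still nested round it. Stand each mould upright on the floor of the tray that already holds a mould of its own size. Never tip a mould over, and leave the moulds already standing in the trays, the sugar shaker, the masking tape and the order pad where they are.

Things in the scene. Friction and masses are not known exactly. Their poses are not given: they have to be found in the camera images.
- mould_small: the small mould to be sorted: round aluminium cake mould with a rolled rim, 44 mm across the rim, 35 mm across the base, 50 mm high, open at the top; wall 2.5 mm, inner floor 16 mm above the underside. Origin: centre of the underside, z up the mould's axis; about 0.06 kg. Starts innermost in the nest, standing on the raised floor of the medium one, so its rim stands 16 mm above the medium rim; it has 4 to 5 mm of play all round at its base and does not stick.
- sorted_small: the small mould that already stands towards the far end of the small tray (not to be disturbed): round aluminium cake mould with a rolled rim, 44 mm across the rim, 35 mm across the base, 50 mm high, open at the top; wall 2.5 mm, inner floor 16 mm above the underside. Origin: centre of the underside, z up the mould's axis.
- tray_small: fixed dark steel tray for the row of small moulds, 210 (its x) x 90 (its y) x 14 mm high, wall 4 mm, floor 4 mm above the underside, nine dark drain marks across the floor. The three trays look alike: the mould standing in it tells its size. Origin: centre of the underside; x runs along the tray, away from the robot.
- tray_small_free (a point): middle of the empty near half of the small tray, on its floor, 50 mm towards the robot from the tray's centre (the standing mould is about 100 mm beyond it).
- mould_medium: the medium mould to be sorted: round aluminium cake mould with a rolled rim, 56 mm across the rim, 47 mm across the base, 50 mm high, open at the top; wall 2.5 mm, inner floor 16 mm above the underside. Origin: centre of the underside, z up the mould's axis; about 0.06 kg. Starts standing on the raised floor of the large one, so its rim stands 16 mm above the large rim; it has 4 to 5 mm of play all round at its base and does not stick.
- sorted_medium: the medium mould that already stands towards the far end of the medium tray (not to be disturbed): round aluminium cake mould with a rolled rim, 56 mm across the rim, 47 mm across the base, 50 mm high, open at the top; wall 2.5 mm, inner floor 16 mm above the underside. Origin: centre of the underside, z up the mould's axis.
- tray_medium: fixed dark steel tray for the row of medium moulds, 210 (its x) x 90 (its y) x 14 mm high, wall 4 mm, floor 4 mm above the underside, nine dark drain marks across the floor. The three trays look alike: the mould standing in it tells its size. Origin: centre of the underside; x runs along the tray, away from the robot.
- tray_medium_free (a point): middle of the empty near half of the medium tray, on its floor, 50 mm towards the robot from the tray's centre (the standing mould is about 100 mm beyond it).
- mould_large: the large mould to be sorted: round aluminium cake mould with a rolled rim, 68 mm across the rim, 58 mm across the base, 50 mm high, open at the top; wall 2.5 mm, inner floor 16 mm above the underside. Origin: centre of the underside, z up the mould's axis; about 0.06 kg. Starts outermost in the nest, standing on the worktop; nothing sticks.
- sorted_large: the large mould that already stands towards the far end of the large tray (not to be disturbed): round aluminium cake mould with a rolled rim, 68 mm across the rim, 58 mm across the base, 50 mm high, open at the top; wall 2.5 mm, inner floor 16 mm above the underside. Origin: centre of the underside, z up the mould's axis.
- tray_large: fixed dark steel tray for the row of large moulds, 210 (its x) x 90 (its y) x 14 mm high, wall 4 mm, floor 4 mm above the underside, nine dark drain marks across the floor. The three trays look alike: the mould standing in it tells its size. Origin: centre of the underside; x runs along the tray, away from the robot.
- tray_large_free (a point): middle of the empty near half of the large tray, on its floor, 50 mm towards the robot from the tray's centre (the standing mould is about 100 mm beyond it).
- sugar_shaker: metal sugar shaker, 68 mm across, 106 mm high, standing beyond the work; bystander. Origin: centre of its underside.
- masking_tape: roll of beige masking tape lying flat, 97 mm across, 25 mm high; bystander. A tall fixed tray trolley stands at the left end of the worktop, about 0.2 m to the left of tape and nest: keep the arm clear of it. Origin: centre of its underside.
- order_pad: red spiral order pad lying flat, 148 x 109 x 13 mm; bystander. Origin: centre of its underside.
Things that resemble listed ones, but are neither listed nor needed, are in the scene too. What is shaped like the mould_medium but purple or yellow is not meant.

How it is judged:
By the outcome, as a careful person would: the job done as asked, in the order asked, and still so for the second after the job is handed in, with the robot touching nothing.
It also fails if it takes over 70 s, if anything falls off the work surface, if the arm or the gripper's body presses on something with over 40 N, if the wrist force passes 120 N, or if a joint passes its speed limit or range.

### The arm

A 6-joint arm with a two-finger parallel gripper is mounted at the origin on a cart in front of the work surface, level with it; the furniture and walls round the work are solid. World frame = base frame: x ahead of the robot, y to its left, z up, the work surface at z = 0. Lengths are in m, angles in rad, forces in N, time in s.
With the tool pointing down it reaches from about 0.35 to 0.925 m from the base axis. Payload 6.4 kg.
Tool frame: the origin (TCP) lies at the very end of the fingers, on their centre line; the grasp point (between the pads) lies 19 mm behind it (robot.grip_point_offset is the distance from the TCP to the grasp point, in m); z points along the fingers, y is the line along which they close (so a half turn about z gives the same grasp; the last joint's range is limited). The gripper opens to 94 mm and grips with 3 to 60 N. Pads are 16 mm wide; open, the fingers measure 119 mm over their backs; the gripper's body (75 mm by 177 mm) begins 78 mm behind the grasp point.
Start: joints at [-1.477, 0.245, 1.558, -0, 1.339, -0.174], TCP at [0.172, -0.627, 0.205] pointing down, gripper open.
Joint ranges: [-3.13, 3.13], [-1.02, 2.26], [0.13, 2.54], [-0.95, 4.09], [0.21, 2.88], [-2.74, 2.74]. Speed limits (rad/s): [2.57, 2.57, 3.14, 3.14, 3.14, 3.14].

### API

Orientations are given as a rotation vector (axis times angle).
In Python, from rig import readout, capture, camera_params, order, robot gives the robot as it stands. The module is installed in compiled form; this text tells all that it offers.
- The arm moves only by the tool play_rows, never from a script. Its argument "deltas" is a list of rows, each a list of 7 numbers: the shift along the world's x, y, z in mm, then the turn, a rotation vector about the world's x, y, z in degrees, then the gripper's target within -1 to 1 (fully open at 1, half-way at 0, shut at -1). A call has 1 to 8 rows; each row is the pose to reach, as a shift and turn from the pose commanded when the call began; what a row does not reach only later rows make up. A row lasts 1/10 s, in which the tool goes at most 50 mm and 8.59 degrees, less where a joint would pass 70% of its speed; a pose out of reach is approached as far as the arm can. A call with a gripper value outside its range is refused whole. The fingers move at their own pace and stop on an object; "newtons" is the grip in N (left out, the last holds). Time passes only in rows, so rows that repeat a pose let the fingers close. It gives the time, the measured TCP pose, the force, the opening and the grip force at its end, in the units of the state.
- readout.state(): the state, without advancing time (a new reading comes with each control period).
- capture(name): name is "scene" or "side" or "wrist"; returns the picture (420x560x3 uint8, red, green, blue); there is no depth.
- camera_params(name): a dict with "vfov" (degrees; the focal length in pixels is half the picture's height over the tangent of half this angle, whatever the lens; pixels are square), "cx", "cy" (the principal point, pixels), "dist_coeffs" ([k1, k2, p1, p2, k3] as OpenCV has them; the pictures are not rectified), "T" (4x4, takes a point from camera to world coordinates). Camera axes: x right, y up, looking along -z (the intrinsics and any distortion apply to the point x, -y, -z); pixel columns grow to the right and rows downward; lengths in m; the calibration is good to about 2 mm. A picture is of the moment at which its call begins: read the wrist's pose just before it. camera_params takes no time and is no camera call; for the wrist camera it gives the pose at the moment of the call.
- order.close_job(): hands the job in; it is judged then, once.
The state is a dict: "time_s": time; "joints": joint angles; "joint_vel": joint speeds; "joint_torque": joint torques, N m; "tool_pos": TCP position; "eef_rot": TCP orientation; "contact_force": force on the tool from outside, world axes, zero at the start; "moment": the same for the moment, N m; "finger_gap": finger opening in m; "gripper_force": force on a finger pad.
Only numpy, scipy, OpenCV 4.12 (cv2) and the standard library are available. Lean on these libraries where they do the work, as an engineer would, in place of code of your own. Each camera call takes 0.05 s, during which the arm holds its last target. There are 200 camera calls.

## Working session

There is one attempt and no reset: what is moved stays moved. The work goes in short steps, Python scripts to look and compute and a tool call to move; the robot and the scene stay as the last step left them, time stands still between calls to the robot, and variables do not carry over. Pictures are saved under pics/ and viewed, at most 12 in all, crops included, and the job is handed in when it is done.

Besides the shell and the picture viewer there is one more tool, called after "Request:" as name(argument=value, ...) on one line, values as JSON. play_rows: Moves the arm, as the interface text tells. Its arguments: {"type":"object","properties":{"deltas":{"type":"array"},"newtons":{"type":"number"}},"required":["deltas"]}

```bash
mkdir -p pics; cat > h.py <<'E'
import numpy as np, cv2
from rig import readout, capture, camera_params, order, robot
def K(p):
    f=210/np.tan(np.radians(p["vfov"])/2); return np.array([[f,0,p["cx"]],[0,f,p["cy"]],[0,0,1.]])
def ray(p,uv,z):
    d=np.array(p["dist_coeffs"],float);T=np.array(p["T"])
    n=cv2.undistortPoints(np.array(uv,float).reshape(-1,1,2),K(p),d).reshape(-1,2)
    v=np.c_[n[:,0],-n[:,1],-np.ones(len(n))]@T[:3,:3].T
    o=T[:3,3]; return o+v*((z-o[2])/v[:,2])[:,None]
def proj(p,X):
    T=np.linalg.inv(np.array(p["T"]));X=np.atleast_2d(X)@T[:3,:3].T+T[:3,3]
    X=X*[1,-1,-1]
    return cv2.projectPoints(X,np.zeros(3),np.zeros(3),K(p),np.array(p["dist_coeffs"],float))[0].reshape(-1,2)
def save(n,img): cv2.imwrite(f"pics/{n}.png",img[...,::-1])
E
python3 - <<'E'
from h import *
a=[]
for n in ["scene","side"]:
    p=camera_params(n);i=capture(n);np.save(n,i);a.append(i);print(n,p["vfov"],np.round(p["T"],3).tolist(),p["dist_coeffs"])
    save(n,cv2.resize(i,(800,600),interpolation=cv2.INTER_CUBIC))
print(readout.state())
E
```

```text
scene 50.16546223310024 [[-0.485, 0.378, -0.789, -0.448], [-0.875, -0.219, 0.433, 0.513], [-0.009, 0.899, 0.437, 0.61], [0.0, 0.0, 0.0, 1.0]] [-0.13589431  0.          0.          0.          0.        ]
side 43.87633439334252 [[0.972, 0.141, -0.19, 0.328], [-0.236, 0.521, -0.82, -0.986], [-0.017, 0.842, 0.539, 0.69], [0.0, 0.0, 0.0, 1.0]] [-0.11553876  0.          0.          0.          0.        ]
{'time_s': 0.1, 'joints': array([-1.47711042e+00,  2.45721145e-01,  1.55887990e+00, -9.12863724e-06,
        1.33871804e+00, -1.74087856e-01]), 'joint_vel': array([ 0.00107764, -0.00058931, -0.00323294, -0.00012165, -0.00064056,
       -0.00062466]), 'joint_torque': array([-3.86904333e-05, -4.16915309e+01, -3.15525091e+01,  6.87460438e-02,
        3.09939589e-02, -5.44616239e-05]), 'tool_pos': array([ 0.1719397 , -0.62628386,  0.2044769 ]), 'eef_rot': array([-3.11176668e+00, -4.19135489e-01, -9.49975725e-05]), 'contact_force': array([-0.51330121,  0.07881697,  0.24884686]), 'moment': array([0.00906406, 0.01152845, 0.00097965]), 'gripper_force': 0.0, 'finger_gap': 0.09398964630120797}
```

View pics/scene.png

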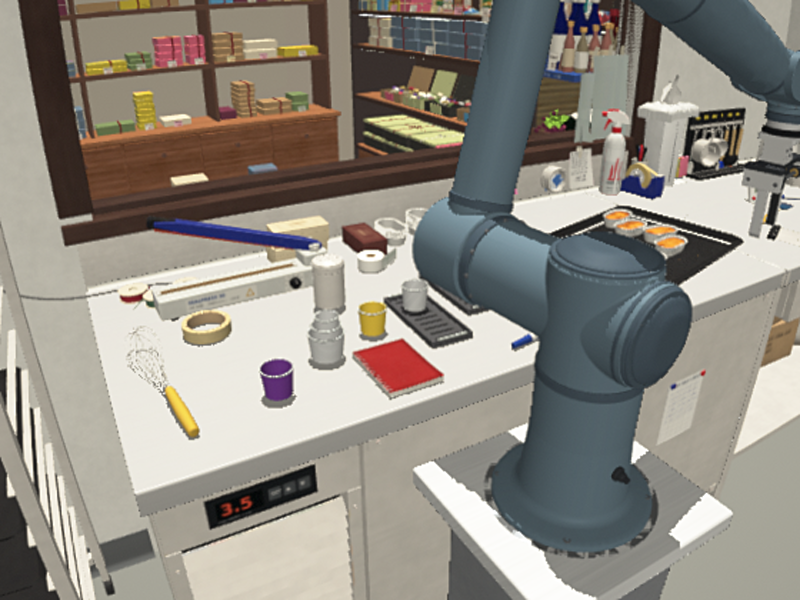

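View pics/side.png

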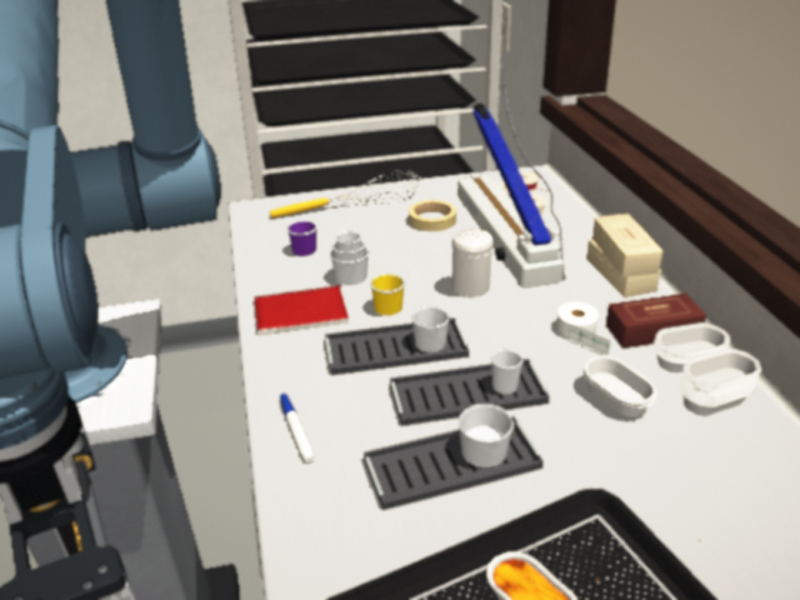

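The side view shows the nest at about (350,262). There are three trays: A, at (397,345), holds a mould at (430,330). B, at (470,390), holds the smallest mould, at (505,372). C, at (455,465), holds the largest, at (485,435). Purple (303,238) and yellow (388,295) are decoys.

```bash
python3 - <<'E'
from h import *
p=camera_params("side");s=.7
def m(n,uv,z): print(n,np.round(ray(p,np.array(uv)*s,z)*1000,0)[:,:2].tolist())
m("nest rims s,m,l",[(349,237)],.082);m("m",[(349,247)],.066);m("L",[(350,256)],.05)
for n,c in dict(A=[(325,337),(458,321),(467,352),(328,370)],B=[(391,380),(535,363),(548,400),(402,421)],C=[(365,461),(525,430),(541,462),(384,505)]).items():
    m(n,c,.012);print(np.round(ray(p,np.array(c)*s,.012).mean(0)*1000))
m("A rim L/R",[(413,315),(447,315)],.054);m("B",[(491,358),(521,358)],.054);m("C",[(459,420),(512,420)],.054)
m("yellow",[(388,281)],.05);m("shaker top",[(472,240)],.106);m("tape",[(432,212)],.025);m("pad",[(255,297),(343,288),(348,318),(258,330)],.01)
p=camera_params("wrist");T=np.array(p["T"]);print(p["vfov"],T.round(3).tolist())
p=camera_params("scene")
print(ray(p,np.array([(326,318)])*s,.082).round(3))
E
```

```text
nest rims s,m,l [[489.0, 136.0]]
m [[487.0, 130.0]]
L [[487.0, 126.0]]
A [[415.0, -46.0], [626.0, -58.0], [616.0, -140.0], [407.0, -129.0]]
[516. -93.  12.]
B [[491.0, -174.0], [704.0, -191.0], [690.0, -273.0], [486.0, -262.0]]
[ 593. -225.   12.]
C [[424.0, -322.0], [638.0, -321.0], [637.0, -380.0], [432.0, -398.0]]
[ 533. -355.   12.]
A rim L/R [[547.0, -83.0], [596.0, -96.0]]
B [[626.0, -214.0], [666.0, -225.0]]
C [[546.0, -323.0], [610.0, -341.0]]
yellow [[533.0, 29.0]]
shaker top [[674.0, 28.0]]
tape [[682.0, 300.0]]
pad [[316.0, 101.0], [466.0, 90.0], [459.0, -2.0], [314.0, 2.0]]
58.75642424065773 [[0.265, 0.931, 0.252, 0.244], [-0.964, 0.256, 0.068, -0.607], [-0.001, -0.261, 0.965, 0.382], [0.0, 0.0, 0.0, 1.0]]
[[0.478 0.144 0.082]]
```

Request:
play_rows(deltas=[[40,40,20,0,0,-5,1],[80,80,40,0,0,-10,1],[110,115,60,0,0,-15,1],[145,150,80,0,0,-15,1],[180,190,100,0,0,-15,1],[210,225,115,0,0,-15,1],[240,260,115,0,0,-15,1],[270,295,115,0,0,-15,1]])

```text
time_s: 0.9
tool_pos: [0.4302, -0.3454, 0.3206]
eef_rot: [3.14, 0.009, 0.002]
contact_force: [1.4, -0.9, 0.5]
finger_gap: 0.094
gripper_force: 0.0
```

Request:
play_rows(deltas=[[35,36,0,0,0,0,1],[70,72,0,0,0,0,1],[100,105,0,0,0,0,1],[100,110,0,0,0,0,1],[100,110,0,0,0,0,1]])

```text
time_s: 1.4
tool_pos: [0.5293, -0.2357, 0.319]
eef_rot: [-3.141, -0.013, 0.002]
contact_force: [-0.5, 0.1, -0.3]
finger_gap: 0.094
gripper_force: 0.0
```

```bash
python3 - <<'E'
from h import *
import pickle
p=camera_params("wrist");i=capture("wrist");pickle.dump((p,i),open("w1.pkl","wb"));print(np.round(p["T"],3).tolist(),p["dist_coeffs"])
save("w1",cv2.resize(i,(800,600),interpolation=cv2.INTER_CUBIC))
s=readout.state();print(s["tool_pos"],s["eef_rot"],s["joints"])
E
```

```text
[[0.009, 0.965, 0.262, 0.605], [-1.0, 0.008, 0.003, -0.235], [0.001, -0.262, 0.965, 0.496], [0.0, 0.0, 0.0, 1.0]] [0.00909734 0.         0.         0.         0.        ]
[ 0.52877976 -0.23676522  0.31912565] [-3.14144718e+00 -1.03090179e-02  1.50630009e-03] [-6.16359603e-01  8.89234929e-03  1.61115589e+00 -4.53088210e-04
  1.52239956e+00  9.47895631e-01]
```

View pics/w1.png

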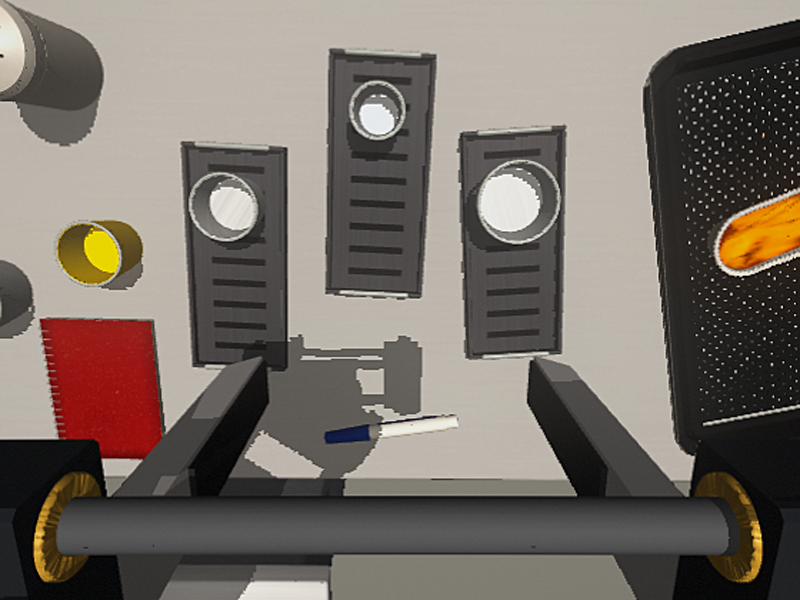

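The wrist view shows the medium tray on the left, with rim centre about (224,207). The small tray is in the middle, rim (377,110), and the large tray is on the right, rim (517,203). Next I'll compute the free points.

```bash
python3 - <<'E'
from h import *
import pickle
p,i=pickle.load(open("w1.pkl","rb"));s=.7
C=dict(M=[(181,143),(287,148),(287,369),(193,366)],S=[(329,50),(437,55),(421,297),(326,293)],L=[(458,133),(566,126),(562,356),(466,358)])
R=dict(M=[(189,207),(260,207),(224,172),(224,243)],S=[(348,110),(406,110),(377,81),(377,140)],L=[(475,203),(560,203),(517,160),(517,244)])
for k in C:
    c=ray(p,np.array(C[k])*s,.014)[:,:2]*1000;r=ray(p,np.array(R[k])*s,.054)[:,:2]*1000
    u=(c[0]+c[1]-c[2]-c[3])/2;L=np.hypot(*u);w=np.hypot(*((c[0]+c[3]-c[1]-c[2])/2));u/=L
    m=c.mean(0);print(k,"size",L.round(),w.round(),"ctr",m.round(),"ang",np.degrees(np.arctan2(u[1],u[0])).round(1),"free",(m-50*u).round(),"rim",r.mean(0).round(),np.hypot(*(r[0]-r[1])).round())
E
```

```text
M size 205.0 91.0 ctr [515. -90.] ang -2.5 free [465. -88.] rim [568. -95.] 58.0
S size 207.0 89.0 ctr [ 589. -219.] ang -2.4 free [ 539. -217.] rim [ 644. -220.] 45.0
L size 208.0 92.0 ctr [ 529. -342.] ang 4.3 free [ 479. -345.] rim [ 574. -334.] 69.0
```

Request:
play_rows(deltas=[[-5,45,-10,0,0,0,1],[-10,90,-25,0,0,0,1],[-15,135,-40,0,0,0,1],[-20,180,-60,0,0,0,1],[-25,225,-80,0,0,0,1],[-30,270,-100,0,0,0,1],[-35,315,-110,0,0,0,1],[-42,360,-120,0,0,0,1]])

```text
time_s: 2.25
tool_pos: [0.4866, 0.1231, 0.1989]
eef_rot: [3.141, 0.005, -0.0]
contact_force: [0.3, 0.5, -0.1]
finger_gap: 0.0942
gripper_force: 0.0
```

Request:
play_rows(deltas=[[0,5,0,0,0,0,1],[0,5,0,0,0,0,1],[0,5,0,0,0,0,1]])

```text
time_s: 2.55
tool_pos: [0.4878, 0.1265, 0.2001]
eef_rot: [3.141, 0.006, 0.002]
contact_force: [0.6, 0.5, 0.2]
finger_gap: 0.0938
gripper_force: 0.0
```

```bash
python3 - <<'E'
from h import *
import pickle
p=camera_params("wrist");i=capture("wrist");pickle.dump((p,i),open("w2.pkl","wb"));print(np.round(p["T"],3).tolist())
save("w2",cv2.resize(i,(800,600),interpolation=cv2.INTER_CUBIC))
s=readout.state();print(s["tool_pos"],s["eef_rot"],s["joints"])
E
```

```text
[[0.004, 0.966, 0.26, 0.563], [-1.0, 0.004, 0.003, 0.126], [0.001, -0.26, 0.966, 0.377], [0.0, 0.0, 0.0, 1.0]]
[0.48785855 0.12632    0.20015094] [3.14121465e+00 5.16892304e-03 1.65988093e-03] [ 2.82536840e-02 -9.87347205e-02  1.93115970e+00 -4.15555515e-04
  1.30812116e+00  1.59586667e+00]
```

View pics/w2.png

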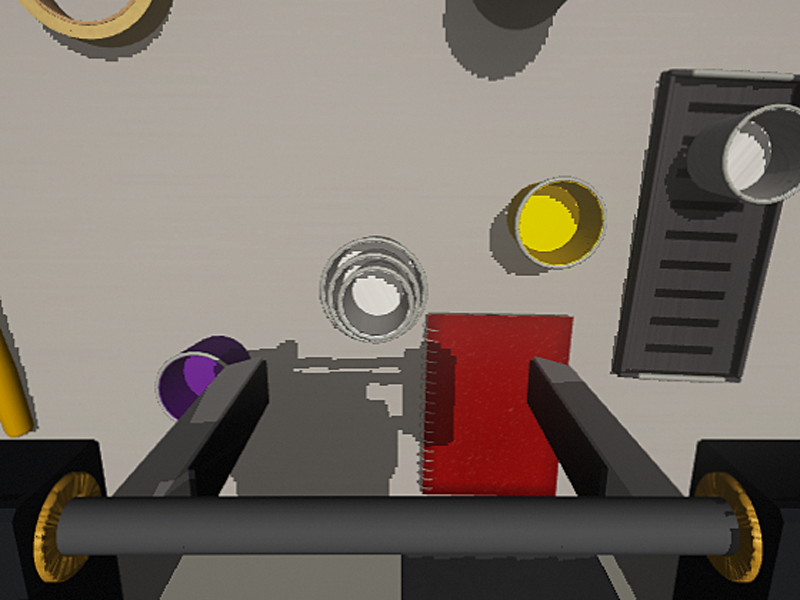

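The nest rims are around (374,295), yellow is at (558,222) and purple at (200,382). I'll enlarge the nest to confirm it and measure its rims.

```bash
python3 - <<'E'
from h import *
import pickle
p,i=pickle.load(open("w2.pkl","rb"))
save("w2c",cv2.resize(i[160:245,215:315],None,fx=7,fy=7,interpolation=cv2.INTER_CUBIC))
print(ray(p,np.array([(200,382),(160,390),(558,222)])*.7,.05).round(3))
E
```

```text
[[0.423 0.256 0.05 ]
 [0.418 0.282 0.05 ]
 [0.529 0.028 0.05 ]]
```

View pics/w2c.png

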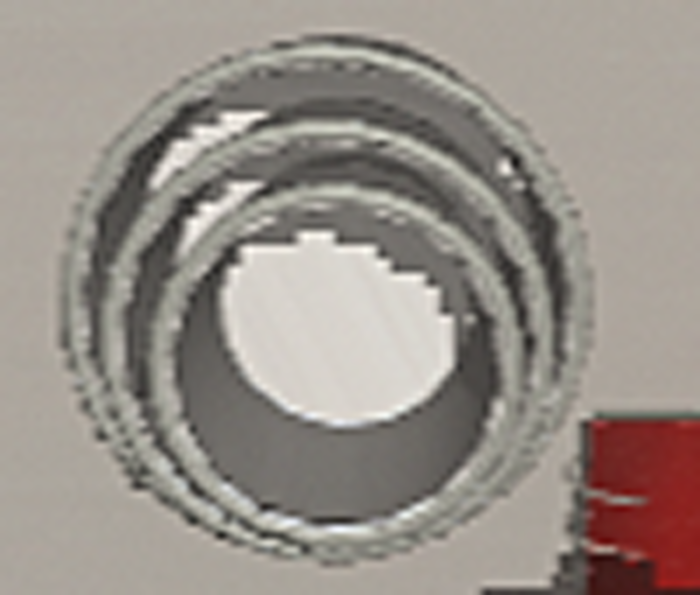

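```bash
python3 - <<'E'
from h import *
import pickle
p,i=pickle.load(open("w2.pkl","rb"))
for n,b,z in [("S",(148,523,183,545),.082),("M",(102,555,118,558),.066),("L",(58,592,35,562),.05)]:
    x0,x1,y0,y1=b;xm,ym=(x0+x1)/2,(y0+y1)/2
    r=ray(p,np.array([(x0,ym),(x1,ym),(xm,y0),(xm,y1)])/7+[215-.43,160-.43],z)*1000
    print(n,r[:,:2].mean(0).round(1),(r[0]-r[1])[1].round(1),(r[2]-r[3])[0].round(1))
E
```

```text
S [486.2 138.5] 43.8 43.7
M [485.2 140. ] 55.6 55.7
L [486.3 141.1] 68.7 69.6
```

Request:
play_rows(deltas=[[-1,6,-30,0,0,0,1],[-1.5,12,-60,0,0,0,1],[-1.5,12,-90,0,0,0,1],[-1.5,12,-110,0,0,0,1],[-1.5,12,-122,0,0,0,1],[-1.5,12,-131,0,0,0,1],[-1.5,12,-131,0,0,0,1],[-1.5,12,-131,0,0,0,0]], newtons=10)

```text
time_s: 3.4
tool_pos: [0.4865, 0.1399, 0.0695]
eef_rot: [-3.141, -0.008, -0.003]
contact_force: [0.2, -0.6, 0.1]
finger_gap: 0.0888
gripper_force: 0.0
```

Request:
play_rows(deltas=[[0,0,0,0,0,0,-0.3],[0,0,0,0,0,0,-0.3],[0,0,0,0,0,0,-0.3],[0,0,0,0,0,0,-0.3],[0,0,0,0,0,0,-0.3],[0,0,0,0,0,0,-0.3]])

```text
time_s: 4.0
tool_pos: [0.4856, 0.1401, 0.0686]
eef_rot: [3.141, 0.01, 0.0]
contact_force: [-0.4, -1.3, 0.2]
finger_gap: 0.0434
gripper_force: 10.0
```

Request:
play_rows(deltas=[[0,0,5,0,0,0,-0.3],[0,0,12,0,0,0,-0.3],[0,0,22,0,0,0,-0.3],[0,0,36,0,0,0,-0.3],[0,0,52,0,0,0,-0.3],[0,0,70,0,0,0,-0.3],[0,0,90,0,0,0,-0.3],[0,0,100,0,0,0,-0.3]])

```text
time_s: 4.8
tool_pos: [0.4869, 0.1403, 0.1717]
eef_rot: [-3.141, -0.01, -0.007]
contact_force: [-0.1, 0.4, -0.0]
finger_gap: 0.0427
gripper_force: 10.0
```

```bash
python3 - <<'E'
from h import *
i=capture("side");w=capture("wrist");p=camera_params("side")
u=proj(p,[.486,.139,.1])[0].astype(int);print(u)
a=cv2.resize(i[max(u[1]-70,0):u[1]+70,u[0]-65:u[0]+65],(400,431));b=cv2.resize(w,(400,300));b=cv2.copyMakeBorder(b,0,131,0,0,0)
save("c1",np.hstack([a,b]));s=readout.state();print(s["tool_pos"],s["finger_gap"],s["gripper_force"])
E
```

```text
[242 158]
[0.4869354  0.14023358 0.17099097] 0.04308926507423838 9.99994350844645
```

View pics/c1.png

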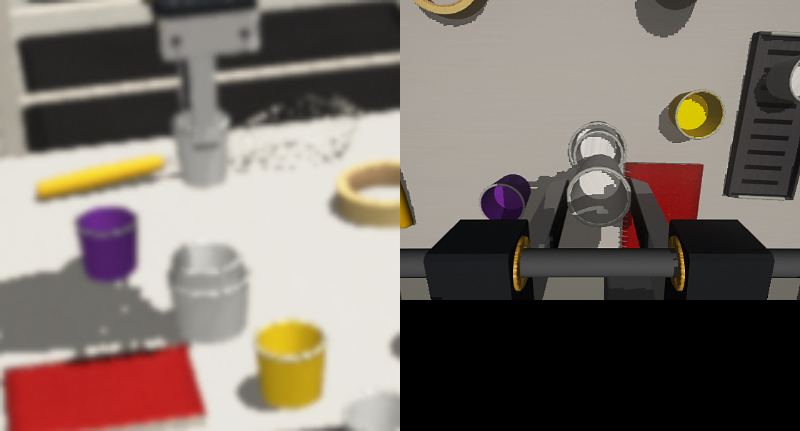

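Request:
play_rows(deltas=[[4,-25,5,0,0,0,-0.3],[10,-65,5,0,0,0,-0.3],[16,-110,5,0,0,0,-0.3],[23,-155,5,0,0,0,-0.3],[30,-200,5,0,0,0,-0.3],[37,-245,5,0,0,0,-0.3],[44,-290,5,0,0,0,-0.3],[49,-330,5,0,0,0,-0.3]])

```text
time_s: 5.7
tool_pos: [0.5341, -0.1918, 0.1725]
eef_rot: [-3.141, -0.008, 0.002]
contact_force: [0.5, 0.3, -0.6]
finger_gap: 0.0428
gripper_force: 10.0
```

Request:
play_rows(deltas=[[3,-20,0,0,0,0,-0.3],[3,-27,0,0,0,0,-0.3],[3,-27,-30,0,0,0,-0.3],[3,-27,-60,0,0,0,-0.3],[3,-27,-90,0,0,0,-0.3],[3,-27,-115,0,0,0,-0.3],[3,-27,-125,0,0,0,-0.3],[3,-27,-125,0,0,0,-0.3]])

```text
time_s: 6.5
tool_pos: [0.5365, -0.215, 0.047]
eef_rot: [-3.139, -0.011, 0.005]
contact_force: [-0.6, 0.9, -0.5]
finger_gap: 0.0425
gripper_force: 10.0
```

Request:
play_rows(deltas=[[0,0,-2,0,0,0,-0.3],[0,0,-4,0,0,0,-0.3],[0,0,-5,0,0,0,-0.3],[0,0,-5,0,0,0,-0.3]])

```text
time_s: 6.9
tool_pos: [0.5379, -0.2171, 0.0442]
eef_rot: [3.141, 0.009, 0.001]
contact_force: [0.1, 0.3, -1.4]
finger_gap: 0.0427
gripper_force: 10.0
```

Request:
play_rows(deltas=[[0,0,-1,0,0,0,-0.3],[0,0,-2,0,0,0,-0.3],[0,0,-2,0,0,0,-0.3]])

```text
time_s: 7.2
tool_pos: [0.5375, -0.2168, 0.0415]
eef_rot: [-3.141, -0.009, 0.0]
contact_force: [-0.1, 0.3, -0.7]
finger_gap: 0.0432
gripper_force: 10.0
```

Request:
play_rows(deltas=[[0,0,-1,0,0,0,-0.3],[0,0,-1,0,0,0,-0.3],[0,0,-1,0,0,0,-0.3]])

```text
time_s: 7.5
tool_pos: [0.5377, -0.2169, 0.0407]
eef_rot: [3.141, 0.009, 0.0]
contact_force: [0.5, -0.9, 0.2]
finger_gap: 0.0426
gripper_force: 10.0
```

Request:
play_rows(deltas=[[0,0,-1,0,0,0,-0.3],[0,0,-1,0,0,0,-0.3],[0,0,-1,0,0,0,-0.3]])

```text
time_s: 7.8
tool_pos: [0.5382, -0.2172, 0.0405]
eef_rot: [3.141, 0.009, 0.002]
contact_force: [-0.6, 0.6, 5.3]
finger_gap: 0.0429
gripper_force: 10.0
```

Request:
play_rows(deltas=[[0,0,0.5,0,0,0,0],[0,0,0.5,0,0,0,0.3],[0,0,0.5,0,0,0,0.5],[0,0,10,0,0,0,0.5],[0,0,40,0,0,0,0.5],[0,0,85,0,0,0,1],[0,0,130,0,0,0,1],[-5,30,155,0,0,0,1]])

```text
time_s: 8.6
tool_pos: [0.5345, -0.1896, 0.2]
eef_rot: [3.137, 0.004, 0.01]
contact_force: [0.8, 0.6, 0.1]
finger_gap: 0.0911
gripper_force: 0.0
```

Request:
play_rows(deltas=[[-7,45,0,0,0,0,1],[-14,92,0,0,0,0,1],[-21,138,0,0,0,0,1],[-27,185,0,0,0,0,1],[-33,231,0,0,0,0,1],[-40,278,0,0,0,0,1],[-46,315,0,0,0,0,1],[-46,325,0,0,0,0,1]])

```text
time_s: 9.4
tool_pos: [0.4857, 0.141, 0.1952]
eef_rot: [-3.141, -0.016, -0.001]
contact_force: [-0.4, -1.1, 0.2]
finger_gap: 0.0943
gripper_force: 0.0
```

```bash
python3 - <<'E'
from h import *
import pickle
p=camera_params("wrist");i=capture("wrist");s=readout.state();print(s["tool_pos"],s["eef_rot"])
pickle.dump((p,i),open("w3.pkl","wb"))
u=proj(p,[.486,.140,.06])[0];x,y=int(u[0])-50,int(u[1])-42;print(x,y)
a=cv2.resize(i[y:y+85,x:x+100],None,fx=4.9,fy=7*.7,interpolation=cv2.INTER_CUBIC)
sd=capture("side");ps=camera_params("side");v=proj(ps,[.56,-.217,.03])[0].astype(int)
b=cv2.resize(sd[v[1]-60:v[1]+60,v[0]-45:v[0]+45],(300,a.shape[0]))
save("c2",np.hstack([a,b]));print(a.shape)
E
```

```text
[0.48614826 0.14060855 0.19512465] [-3.14101713e+00 -1.52939778e-02 -1.13131853e-03]
228 162
(416, 490, 3)
```

View pics/c2.png

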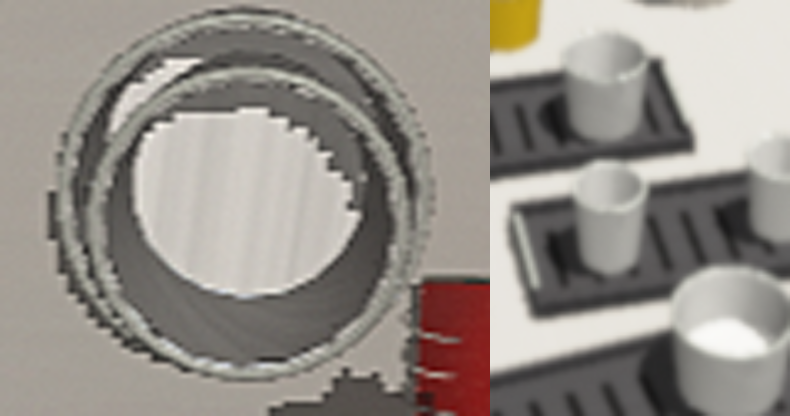

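The small mould stands upright in its tray. The medium rim spans x 88–413 and y 66–380 in this crop.

```bash
python3 - <<'E'
from h import *
import pickle
p,i=pickle.load(open("w3.pkl","rb"))
for n,b,z in [("M",(88,413,66,380),.066),("L",(55,431,8,378),.05)]:
    x0,x1,y0,y1=b;xm,ym=(x0+x1)/2,(y0+y1)/2
    r=ray(p,np.array([(x0,ym),(x1,ym),(xm,y0),(xm,y1)])/4.9+[228-.4,162-.4],z)*1000
    print(n,r[:,:2].mean(0).round(1),(r[0]-r[1])[1].round(1),(r[2]-r[3])[0].round(1))
E
```

```text
M [485.  139.9] 56.1 55.8
L [486.5 141.2] 68.0 68.6
```

Request:
play_rows(deltas=[[-1,-0.5,-35,0,0,0,1],[-1,-0.5,-75,0,0,0,1],[-1,-0.5,-110,0,0,0,1],[-1,-0.5,-130,0,0,0,1],[-1,-0.5,-138,0,0,0,1],[-1,-0.5,-142,0,0,0,1],[-1,-0.5,-142,0,0,0,1],[-1,-0.5,-142,0,0,0,0.4]])

```text
time_s: 10.3
tool_pos: [0.4869, 0.1374, 0.054]
eef_rot: [-3.142, -0.009, -0.004]
contact_force: [0.1, -0.5, 0.5]
finger_gap: 0.089
gripper_force: 0.0
```

Request:
play_rows(deltas=[[0,0,0,0,0,0,0],[0,0,0,0,0,0,0],[0,0,0,0,0,0,0],[0,0,0,0,0,0,0],[0,0,0,0,0,0,0],[0,0,0,0,0,0,0]])

```text
time_s: 10.9
tool_pos: [0.4858, 0.1378, 0.0528]
eef_rot: [-3.141, -0.009, -0.001]
contact_force: [-0.2, 0.4, 1.2]
finger_gap: 0.055
gripper_force: 10.0
```

Request:
play_rows(deltas=[[0,1,5,0,0,0,0],[0,2,12,0,0,0,0],[0,2,22,0,0,0,0],[0,2,36,0,0,0,0],[0,2,52,0,0,0,0],[0,2,70,0,0,0,0],[0,2,90,0,0,0,0],[0,2,107,0,0,0,0]])

```text
time_s: 11.7
tool_pos: [0.4861, 0.1396, 0.162]
eef_rot: [-3.142, -0.01, -0.003]
contact_force: [-1.2, -0.8, 0.2]
finger_gap: 0.0548
gripper_force: 10.0
```

```bash
python3 - <<'E'
from h import *
i=capture("side");w=capture("wrist");p=camera_params("side")
u=proj(p,[.486,.139,.1])[0].astype(int)
a=cv2.resize(i[max(u[1]-70,0):u[1]+70,u[0]-65:u[0]+65],(400,431));b=cv2.resize(w,(400,300));b=cv2.copyMakeBorder(b,0,131,0,0,0)
save("c3",np.hstack([a,b]));s=readout.state();print(s["tool_pos"],s["finger_gap"],s["gripper_force"])
E
```

```text
[0.48775245 0.1397534  0.1634137 ] 0.054801433067616666 9.99998121522367
```

View pics/c3.png

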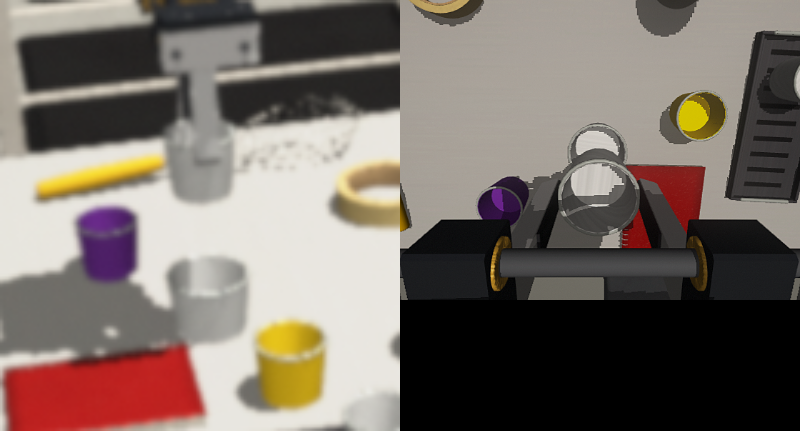

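The medium mould is held upright and the large one hasn't moved. Next it goes to the medium tray.

Request:
play_rows(deltas=[[-2,-25,5,0,0,0,0],[-6,-65,5,0,0,0,0],[-10,-110,5,0,0,0,0],[-15,-155,5,0,0,0,0],[-19,-195,0,0,0,0,0],[-22,-220,0,0,0,0,0],[-22,-228,0,0,0,0,0],[-22,-228,-20,0,0,0,0]])

```text
time_s: 12.6
tool_pos: [0.4655, -0.09, 0.1417]
eef_rot: [3.139, 0.006, 0.008]
contact_force: [0.9, -0.1, -0.6]
finger_gap: 0.0545
gripper_force: 10.0
```

Request:
play_rows(deltas=[[0,0,-30,0,0,0,0],[0,0,-60,0,0,0,0],[0,0,-80,0,0,0,0],[0,0,-92,0,0,0,0],[0,0,-98,0,0,0,0],[0,0,-98,0,0,0,0]])

```text
time_s: 13.2
tool_pos: [0.4637, -0.088, 0.0415]
eef_rot: [-3.141, -0.01, 0.0]
contact_force: [0.4, -0.2, -1.2]
finger_gap: 0.055
gripper_force: 10.0
```

Request:
play_rows(deltas=[[0,0,-1,0,0,0,0],[0,0,-1,0,0,0,0],[0,0,-1,0,0,0,0]])

```text
time_s: 13.5
tool_pos: [0.4642, -0.0886, 0.0413]
eef_rot: [3.141, 0.009, 0.002]
contact_force: [-0.7, -0.4, -0.9]
finger_gap: 0.0547
gripper_force: 10.0
```

Request:
play_rows(deltas=[[0,0,-1,0,0,0,0],[0,0,-1,0,0,0,0],[0,0,-1,0,0,0,0]])

```text
time_s: 13.8
tool_pos: [0.4641, -0.0887, 0.0402]
eef_rot: [3.141, 0.009, 0.001]
contact_force: [-1.6, 0.7, 4.8]
finger_gap: 0.0549
gripper_force: 10.0
```

Request:
play_rows(deltas=[[0,0,0.5,0,0,0,0.3],[0,0,0.5,0,0,0,0.6],[0,0,0.5,0,0,0,0.7],[0,0,10,0,0,0,0.7],[0,0,40,0,0,0,0.7],[0,0,85,0,0,0,1],[0,0,130,0,0,0,1],[3,30,155,0,0,0,1]])

```text
time_s: 14.6
tool_pos: [0.4683, -0.0604, 0.1996]
eef_rot: [3.139, 0.003, 0.01]
contact_force: [0.5, -0.0, 0.5]
finger_gap: 0.0937
gripper_force: 0.0
```

Request:
play_rows(deltas=[[4,42,0,0,0,0,1],[8,88,0,0,0,0,1],[12,132,0,0,0,0,1],[16,175,0,0,0,0,1],[19,198,0,0,0,0,1],[19,198,0,0,0,0,1]])

```text
time_s: 15.2
tool_pos: [0.4854, 0.142, 0.1951]
eef_rot: [-3.141, -0.016, -0.001]
contact_force: [0.1, -0.3, 0.3]
finger_gap: 0.0939
gripper_force: 0.0
```

```bash
python3 - <<'E'
from h import *
import pickle
p=camera_params("wrist");i=capture("wrist");s=readout.state();print(s["tool_pos"],s["eef_rot"])
pickle.dump((p,i),open("w4.pkl","wb"))
u=proj(p,[.486,.140,.05])[0];x,y=int(u[0])-50,int(u[1])-42;print(x,y)
a=cv2.resize(i[y:y+85,x:x+100],None,fx=4.9,fy=7*.7,interpolation=cv2.INTER_CUBIC)
sd=capture("side");ps=camera_params("side");v=proj(ps,[.5,-.15,.03])[0].astype(int)
b=cv2.resize(sd[v[1]-60:v[1]+60,v[0]-45:v[0]+45],(300,a.shape[0]))
save("c4",np.hstack([a,b]))
E
```

```text
[0.48541092 0.14050864 0.19495903] [3.14129919e+00 1.36655879e-02 2.60818746e-04]
229 159
```

View pics/c4.png

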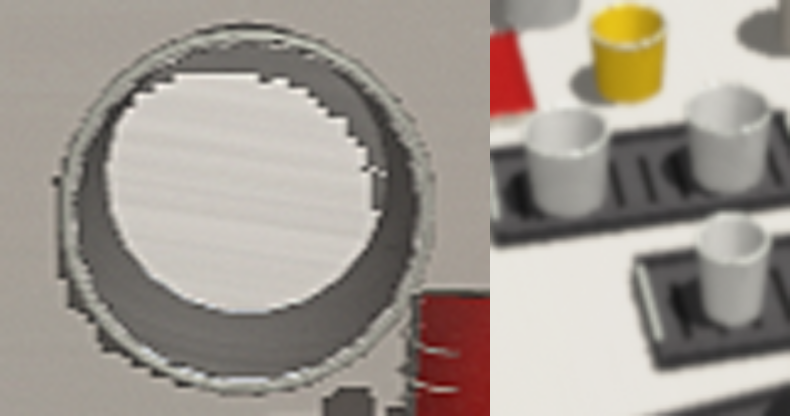

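The medium mould is standing in its tray, and the large one is at the same spot, about (486,141). I'll grasp it now.

Request:
play_rows(deltas=[[1,0.5,-40,0,0,0,1],[1,0.5,-85,0,0,0,1],[1,0.5,-120,0,0,0,1],[1,0.5,-145,0,0,0,1],[1,0.5,-156,0,0,0,1],[1,0.5,-161,0,0,0,1],[1,0.5,-161,0,0,0,1],[1,0.5,-161,0,0,0,0.6]])

```text
time_s: 16.1
tool_pos: [0.4879, 0.14, 0.0351]
eef_rot: [-3.141, -0.009, -0.004]
contact_force: [0.5, -0.0, 0.5]
finger_gap: 0.0888
gripper_force: 0.0
```

Request:
play_rows(deltas=[[0,0,0,0,0,0,0.2],[0,0,0,0,0,0,0.2],[0,0,0,0,0,0,0.2],[0,0,0,0,0,0,0.2],[0,0,0,0,0,0,0.2]])

```text
time_s: 16.6
tool_pos: [0.4871, 0.1403, 0.0343]
eef_rot: [-3.141, -0.01, -0.002]
contact_force: [-1.7, 0.9, 5.1]
finger_gap: 0.0674
gripper_force: 10.0
```

Request:
play_rows(deltas=[[0,0,5,0,0,0,0.2],[0,0,15,0,0,0,0.2],[0,0,35,0,0,0,0.2],[0,0,60,0,0,0,0.2],[0,0,85,0,0,0,0.2],[0,0,110,0,0,0,0.2],[0,0,125,0,0,0,0.2],[0,0,130,0,0,0,0.2]])

```text
time_s: 17.4
tool_pos: [0.4876, 0.1402, 0.166]
eef_rot: [-3.141, -0.01, -0.006]
contact_force: [0.5, -0.5, -1.4]
finger_gap: 0.0673
gripper_force: 10.0
```

Request:
play_rows(deltas=[[0,-25,0,0,0,0,0.2],[0,-65,0,0,0,0,0.2],[0,-110,0,0,0,0,0.2],[-2,-155,0,0,0,0,0.2],[-3,-200,0,0,0,0,0.2],[-4,-245,0,0,0,0,0.2],[-5,-290,0,0,0,0,0.2],[-6,-335,0,0,0,0,0.2]])

```text
time_s: 18.2
tool_pos: [0.4797, -0.1964, 0.1629]
eef_rot: [-3.141, -0.009, 0.002]
contact_force: [1.9, -0.6, -0.9]
finger_gap: 0.0674
gripper_force: 10.0
```

Request:
play_rows(deltas=[[-1,-45,0,0,0,0,0.2],[-1,-90,0,0,0,0,0.2],[-2,-125,0,0,0,0,0.2],[-3,-146,0,0,0,0,0.2],[-3,-151,0,0,0,0,0.2],[-3,-151,-10,0,0,0,0.2]])

```text
time_s: 18.8
tool_pos: [0.4782, -0.3461, 0.1542]
eef_rot: [3.141, 0.009, 0.002]
contact_force: [-0.4, -0.4, -0.3]
finger_gap: 0.0674
gripper_force: 10.0
```

```bash
python3 - <<'E'
from h import *
i=capture("side");w=capture("wrist");p=camera_params("side")
u=proj(p,[.5,-.345,.07])[0].astype(int)
a=cv2.resize(i[max(u[1]-90,0):u[1]+60,max(u[0]-75,0):u[0]+65],(400,429));b=cv2.resize(w,(400,300));b=cv2.copyMakeBorder(b,0,129,0,0,0)
save("c5",np.hstack([a,b]));s=readout.state();print(s["tool_pos"],s["finger_gap"],s["gripper_force"])
E
```

```text
[ 0.47688154 -0.34343742  0.15135216] 0.06685065699993462 10.000006000336725
```

View pics/c5.png

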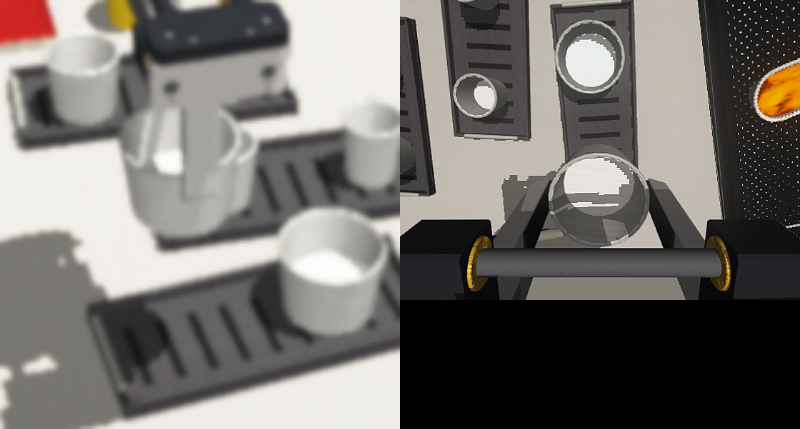

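The large mould is held upright over the near half of its tray. Now I'll lower it.

Request:
play_rows(deltas=[[1,0,-30,0,0,0,0.2],[1,0,-60,0,0,0,0.2],[1,0,-90,0,0,0,0.2],[1,0,-105,0,0,0,0.2],[1,0,-111,0,0,0,0.2],[1,0,-111,0,0,0,0.2],[1,0,-111,0,0,0,0.2]])

```text
time_s: 19.6
tool_pos: [0.4795, -0.3465, 0.0441]
eef_rot: [3.14, 0.01, 0.003]
contact_force: [-0.1, 0.2, -0.7]
finger_gap: 0.0676
gripper_force: 10.0
```

Request:
play_rows(deltas=[[0,0,-2,0,0,0,0.2],[0,0,-4,0,0,0,0.2],[0,0,-4,0,0,0,0.2],[0,0,-4,0,0,0,0.2]])

```text
time_s: 20.0
tool_pos: [0.4786, -0.346, 0.0388]
eef_rot: [3.141, 0.009, 0.0]
contact_force: [0.8, -0.6, -0.3]
finger_gap: 0.0675
gripper_force: 10.0
```

Request:
play_rows(deltas=[[0,0,-1,0,0,0,0.2],[0,0,-1,0,0,0,0.2],[0,0,-1,0,0,0,0.2]])

```text
time_s: 20.3
tool_pos: [0.4787, -0.3461, 0.0383]
eef_rot: [3.141, 0.009, 0.0]
contact_force: [-2.0, 1.7, 6.3]
finger_gap: 0.0672
gripper_force: 10.0
```

Contact. I'll release it, retreat and take a last look.

Request:
play_rows(deltas=[[0,0,0.5,0,0,0,0.6],[0,0,0.5,0,0,0,0.8],[0,0,0.5,0,0,0,0.9],[0,0,10,0,0,0,0.9],[0,0,40,0,0,0,0.9],[0,0,85,0,0,0,1],[0,0,130,0,0,0,1],[0,0,175,0,0,0,1]])

```text
time_s: 21.1
tool_pos: [0.4784, -0.3457, 0.215]
eef_rot: [3.141, 0.009, 0.001]
contact_force: [0.6, 0.8, 0.6]
finger_gap: 0.0939
gripper_force: 0.0
```

Request:
play_rows(deltas=[[-25,0,40,0,0,0,1],[-50,0,80,0,0,0,1],[-60,0,110,0,0,0,1],[-60,50,110,0,0,0,1],[-60,95,110,0,0,0,1],[-60,95,110,0,0,0,1]])

```text
time_s: 21.7
tool_pos: [0.4186, -0.2475, 0.3239]
eef_rot: [3.141, 0.015, 0.003]
contact_force: [1.6, -0.1, -0.6]
finger_gap: 0.0941
gripper_force: 0.0
```

```bash
python3 - <<'E'
from h import *
a=cv2.resize(capture("side"),(400,300));b=cv2.resize(capture("wrist"),(400,300))
save("c6",np.hstack([a,b]));s=readout.state();print(s["tool_pos"],s["contact_force"])
E
```

```text
[ 0.41867459 -0.25037183  0.32338061] [ 0.00204215 -0.41913426 -0.87585732]
```

View pics/c6.png

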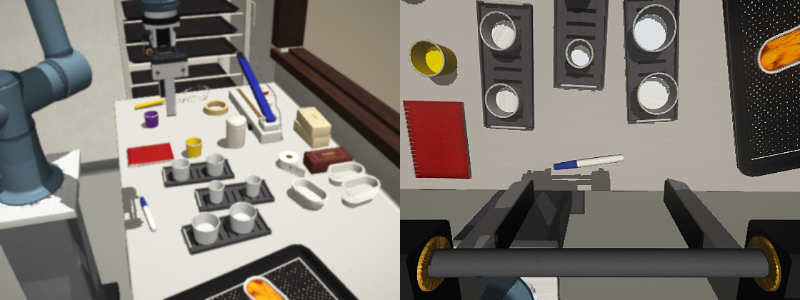

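All three moulds stand upright in the matching trays, and the bystanders are where they were. I'm handing in the job.

```bash
python3 -c "
from rig import order
print(order.close_job())"
```

```text
the job is handed in; nothing more can be done
None
```

The nest is apart, drawn out smallest first: each mould stands upright in the tray for its size, the last pictures show nothing else moved, and the job was handed in at about 22 s of the 70 s (no verdict was shown).

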